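# Open the safety-capped hutch disinfectant jug

### The job

The carry handle of the hutch-disinfectant jug stands up over its red safety cap: fold the handle forward, to the label side that faces you, and down until it snaps fully home behind its nibs. Then press the push-and-turn cap down, twist it anticlockwise until it comes free and lift it off. Finish still holding the cap in the gripper, level and straight above the open neck with about 60 mm of air between them, with the jug left standing where it was, the handle still snapped down, and the feed pan and wooden chew left alone.

Things in the scene. Friction and masses are not known exactly. Their poses are not given: they have to be found in the camera images.
- jug: White plastic jug, loose on the bench, 1.6 to 3 kg full. Origin: centre of its underside, z up. Body 140 mm (x) by 120 mm (y), flat shoulder at z 130 mm. Front (-x face: paper label, blue band, orange diamond) faces the robot within 25 degrees. A round neck, 39 mm across, rises on the z axis; its three ledges for the cap reach 48 mm across. The blue carry handle is hinged on the two sides.
- jug_mouth (a point): Centre of the neck's rim, on the jug's z axis, 159 mm above the jug's underside (29 mm above the shoulder). Axes as the jug's.
- handle_pivot (a point): Mid-point of the handle's hinge axis, inside the jug on its z axis, 112 mm above its underside. The hinge axis runs along the jug's y. Axes as the jug's. At the front of each side of the jug, 45 mm ahead of this point, sits a white sprung snap nib (12 mm ball): the arms ride over the nibs and are held below them.
- handle_grip (a point): Centre of the handle's cross bar: round, 16 mm thick (looks 18 mm in its dark rubber sleeve, 84 mm long), along the jug's y, 110 mm from the hinge axis. Two arms, 6 mm thick and 12 mm wide, run outside the jug's sides, 62 to 69 mm from its centre plane. Upright, the bar is over the cap with 40 mm of air between.
- handle (a joint): Handle angle a, rad: 0 upright, grows folding to the jug's front; bar is 110 mm*sin(a) ahead of the pivot, 110 mm*cos(a) above it. Stops: -0.35 and 1.571 (level; bar 40 mm ahead of the label face). Stays put up to about 0.8; lower it sags onto the nibs, at about 1.08; 3 to 4 N on the bar takes it past them; from 1.46 they spring out over the arms and hold it home, above 1.5.
- cap: Red ribbed push-and-turn cap, a loose part on the neck: 58 mm diameter over the ribs, 30 mm high, 50 g. Origin: centre of the skirt's lower rim; z up, flat top at z 30 mm. Locked, its origin is 144 mm above the jug's underside (14 mm above the shoulder). A white bar on top lies along its x, and along the jug's x when locked.
- cap_top (a point): Centre of the cap's top. Sprung: it cannot turn or lift until pressed down 3.5 mm (about 15 N); bottoms at 6 mm (18 N). Kept down, it turns anticlockwise from above (clockwise is blocked); from 27 degrees on pressing is no longer needed, from 38 to 80 degrees past locked it lifts straight off (aim for 60), farther it meets a solid stop.
- pan: Empty round aluminium feed pan, 184 mm across its rim, 42 mm high, loose; origin at the centre of its underside. To be left alone.
- chew: Round turned wooden chew, a disc 64 mm in diameter and 28 mm high, loose; origin at the centre of its underside. To be left alone.
There are look-alikes about, which are no part of the job. What is meant by the jug is not green or turquoise, and is the larger of those in its own colour.

How it is judged:
On the way, in this order (a step that is already met when the one before it is completed fails the run):
1. the carry handle is snapped home in front (joint above 1.5 rad), the cap still locked on the neck (value of joint handle above 1.5 rad and z of cap in the frame of jug below 0.15 m and horizontal distance between cap and jug_mouth below 0.01 m), for 0.3 s.
2. the cap is pressed down on the neck by 3 mm or more (z of cap in the frame of jug below 0.141 m and horizontal distance between cap and jug_mouth below 0.01 m and angle between jug's own z axis and vertical below 0.1 rad), for 0.1 s.
3. the cap, still on the neck, is turned by 0.55 rad or more (angle between the x axis of cap and the x axis of jug, either way round above 0.55 rad and z of cap in the frame of jug below 0.15 m and horizontal distance between cap and jug_mouth below 0.01 m), for 0.05 s.
At the end, for the whole second after the job is handed in: Cap held still in the gripper, level within 0.25 rad, its rim 30 to 120 mm above the neck and within 30 mm of its axis, off the jug; handle home (above 1.5 rad); jug upright on the bench within 40 mm of its start; pan and chew within 30 mm of theirs (z of cap in the frame of jug_mouth between 0.03 and 0.12 m and horizontal distance between cap and jug_mouth below 0.03 m and angle between cap's own z axis and vertical below 0.25 rad and contact force between the fingers and cap above 1 N and contact force between cap and jug below 0.05 N and linear speed of cap below 0.03 m/s and value of joint handle above 1.5 rad and angle between jug's own z axis and vertical below 0.1 rad and height (world z) of jug between -0.005 and 0.005 m and linear speed of jug below 0.02 m/s and distance of jug from where it was at the start of the episode below 0.04 m and distance of each of pan, chew from where it was at the start of the episode below 0.03 m); the arm keeps its last pose, push and grip.
It fails at once if the jug is tipped by more than 0.2 rad or lifted off the bench by 15 mm (angle between jug's own z axis and vertical above 0.2 rad or height (world z) of jug above 0.015 m).
It fails at once if the jug is shoved more than 40 mm (distance of jug from where it was at the start of the episode above 0.04 m).
It fails at once if the feed pan is pushed more than 30 mm away (distance of pan from where it was at the start of the episode above 0.03 m).
It fails at once if the wooden chew is pushed more than 30 mm away (distance of chew from where it was at the start of the episode above 0.03 m).
It also fails if it takes over 48 s, if anything falls off the work surface, if the arm or the gripper's body presses on something with over 40 N, if the wrist force passes 120 N, or if a joint passes its speed limit or range.

### The arm

A 6-joint arm with a two-finger parallel gripper is mounted at the origin on the work surface. World frame = base frame: x ahead of the robot, y to its left, z up, the work surface at z = 0. Lengths are in m, angles in rad, forces in N, time in s.
With the tool pointing down it reaches from about 0.225 to 0.875 m from the base axis. Payload 3.4 kg.
Tool frame: the origin (TCP) lies at the very end of the fingers, on their centre line; the grasp point (between the pads) lies behind it (manip.grasp_offset is the z of the grasp point in the tool frame, in m); z points along the fingers, y is the line along which they close (so a half turn about z gives the same grasp; the last joint's range is limited). The gripper opens to 85 mm and grips with 20 to 120 N. Pads are 22 mm wide; open, the fingers measure 114 mm over their backs; the gripper's body (76 mm by 85 mm) begins 54 mm behind the grasp point. The pads swing forward as they close: fully open they stand 13 mm farther back than shut.
Start: joints at [-1.254, 0.276, 1.505, -0, 1.361, -0.121], TCP at [0.244, -0.521, 0.201] pointing down, gripper open.
Joint ranges: [-2.89, 2.89], [-0.75, 2.08], [0.22, 2.7], [-1.18, 4.32], [0.11, 2.71], [-2.7, 2.7]. Speed limits (rad/s): [2.57, 2.57, 3.14, 3.14, 3.14, 3.14].

### API

Orientations are given as a unit quaternion [w, x, y, z].
In Python, from rig import manip gives the robot as it stands.
- The arm moves only by the shell command python3 -m pendant 'ROWS' [FORCE]. ROWS is JSON, a list of rows, each an object of numbers: "dx", "dy", "dz": the shift along the tool's x, y, z in m; "rx", "ry", "rz": the turn, a rotation vector about the tool's x, y, z in degrees; "hand": the finger opening in m, from 0 to 0.0854. In form: [{"dx": .., "dy": .., "dz": .., "rx": .., "ry": .., "rz": .., "hand": ..}, ...]. A call has 1 to 12 rows; each row shifts and turns the commanded pose from where the row before left it, along the tool's axes as they then stand; what a row does not reach is not made up. A row lasts 1/12 s, in which the tool goes at most 41.7 mm and 7.16 degrees, less where a joint would pass 70% of its speed; a pose out of reach is approached as far as the arm can. A call is refused whole if a number of a shift passes 0.0417 or a number of a turn 7.16, either way. A call with a gripper value outside its range is refused whole. The fingers move at their own pace and stop on an object; FORCE is the grip in N (left out, the last holds). Time passes only in rows, so rows that do not move let the fingers close. It gives the time, the measured TCP pose, the force, the opening and the grip force at its end, in the units of the state.
- manip.get_state(): the state, without advancing time (a new reading comes with each control period).
- manip.get_image(name): name is "scene" or "top"; returns a dict with "frame" (480x640x3 uint8, red, green, blue), "fx", "fy", "cx", "cy" (pixels), "distortion" ([k1, k2, p1, p2, k3] as OpenCV has them; the pictures are not rectified), "position" and "attitude" of the camera in the world. Camera axes: x right, y up, looking along -z (the intrinsics and any distortion apply to the point x, -y, -z); pixel columns grow to the right and rows downward; lengths in m; the calibration is good to about 2 mm. A picture is of the moment at which its call begins. There is no depth.
- manip.sign_off(): hands the job in; it is judged then, once.
The state is a dict: "clock": time; "qpos": joint angles; "qd": joint speeds; "effort": joint torques, N m; "position": TCP position; "ee_rot": TCP orientation; "contact_force": force on the tool from outside, world axes, zero at the start; "moment": the same for the moment, N m; "width": finger opening in m; "gripper_force": force on a finger pad.
Only numpy, scipy, OpenCV 4.12 (cv2) and the standard library are available. Lean on these libraries where they do the work, as an engineer would, in place of code of your own. Each camera call takes 0.05 s, during which the arm holds its last target. There are 200 camera calls.

## Working session

There is one attempt and no reset: what is moved stays moved. The work goes in short steps, Python scripts to look and compute and a shell command to move; the robot and the scene stay as the last step left them, time stands still between calls to the robot, and variables do not carry over. Pictures are saved under pics/ and viewed, at most 10 in all, crops included, and the job is handed in when it is done.

```bash
mkdir -p pics; ls; cat > h.py <<'E'
import numpy as np, cv2
from scipy.spatial.transform import Rotation as R
from rig import manip
def rot(q): return R.from_quat([q[1],q[2],q[3],q[0]])
def snap(n):
    im=manip.get_image(n); np.save(f'pics/{n}.npy',im,allow_pickle=True); return im
def load(n): return np.load(f'pics/{n}.npy',allow_pickle=True).item()
def ray(im,u,v):
    K=np.array([[im['fx'],0,im['cx']],[0,im['fy'],im['cy']],[0,0,1.]])
    p=cv2.undistortPoints(np.array([[[u,v]]],float),K,np.array(im['distortion'],float))[0,0]
    d=rot(im['attitude']).apply([p[0],-p[1],-1]); return np.array(im['position']),d
def onz(im,u,v,z):
    o,d=ray(im,u,v); return o+d*(z-o[2])/d[2]
def proj(im,P):
    c=rot(im['attitude']).inv().apply(np.array(P)-im['position']); c=c*[1,-1,-1]
    K=np.array([[im['fx'],0,im['cx']],[0,im['fy'],im['cy']],[0,0,1.]])
    return cv2.projectPoints(c.reshape(1,1,3),np.zeros(3),np.zeros(3),K,np.array(im['distortion'],float))[0].ravel()
E
python3 - <<'E'
from h import *
for n in('scene','top'):
    im=snap(n); cv2.imwrite(f'pics/{n}0.png',im['frame'][:,:,::-1]); print(n,im['position'],im['attitude'],im['fx'])
s=manip.get_state(); print(s); print(manip.grasp_offset)
E
```

```text
pics
scene [ 1.39497955 -0.80585716  1.00523703] [0.81409426 0.42105731 0.17439284 0.35992835] 602.1326813182727
top [ 4.04701577e-01 -1.01599803e-03  1.13867475e+00] [-0.69675158 -0.04359817  0.05472461  0.71389191] 447.8816326462769
{'clock': 0.1, 'qpos': array([-1.25400433e+00,  2.76547322e-01,  1.50600101e+00, -2.70216037e-06,
        1.36073402e+00, -1.21003068e-01]), 'qd': array([-0.00011266, -0.00160105, -0.00459461, -0.00096648, -0.00067418,
        0.00061566]), 'effort': array([ 9.70666842e-04, -4.17699087e+01, -2.46406764e+01, -3.23684571e-04,
        5.85505055e-03,  5.77822760e-06]), 'position': array([ 0.2435939 , -0.52026751,  0.2000196 ]), 'ee_rot': array([-8.40675965e-04,  9.76137037e-01,  2.17153795e-01, -8.38889286e-05]), 'contact_force': array([ 0.15357386,  0.45124199, -0.37983249]), 'moment': array([ 0.03029166,  0.00071546, -0.01316954]), 'gripper_force': 0.0, 'width': 0.08532002343141035}
-0.0187
```

View pics/scene0.png

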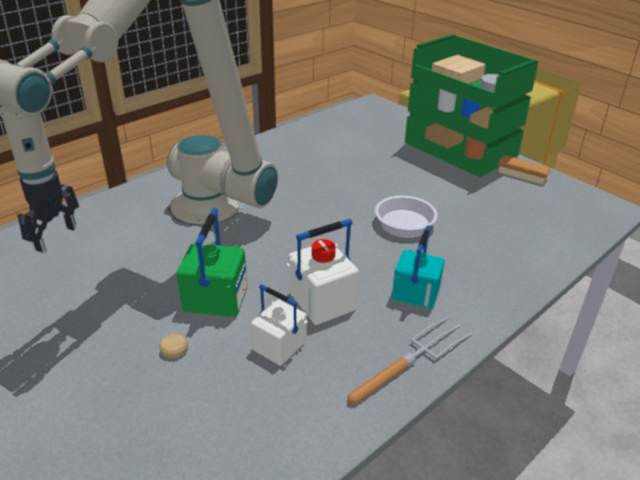

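View pics/top0.png

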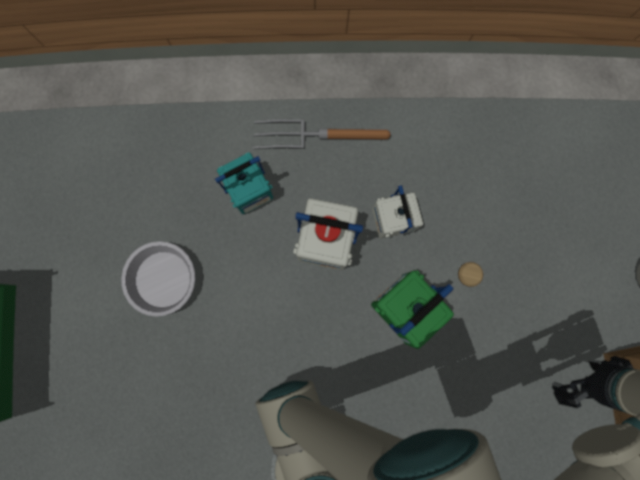

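Look-alikes for the jug (scene / top pixels):
- Large white jug with the red cap: (325,275) / (328,232).
- Small white jug: (278,325) / (400,212).
- Green jug: (213,270) / (415,308).
- Turquoise jug: (418,275) / (245,180).

I choose the large white one. The pan is at top (160,278) and the chew at top (470,273).

```bash
python3 - <<'E'
from h import *
t=load('top'); s=load('scene')
a=cv2.resize(t['frame'][185:285,275:385],None,fx=3.6,fy=3.6,interpolation=cv2.INTER_CUBIC)
b=cv2.resize(s['frame'][205:335,270:380],None,fx=3.6,fy=3.6,interpolation=cv2.INTER_CUBIC)
c=np.zeros((470,800,3),np.uint8); c[:360,:396]=a; c[:468,400:796]=b
cv2.imwrite('pics/crop.png',c[:,:,::-1])
def reg(im,box,f):
    m=np.zeros((480,640),np.uint8); x0,x1,y0,y1=box
    h=cv2.cvtColor(im['frame'],cv2.COLOR_RGB2HSV); m[y0:y1,x0:x1]=f(h)[y0:y1,x0:x1]*1; return m
red=lambda h:((h[...,0]<10)|(h[...,0]>170))&(h[...,1]>120)&(h[...,2]>60)
wh=lambda h:(h[...,1]<50)&(h[...,2]>150)
dark=lambda h:(h[...,2]<50)
blue=lambda h:(h[...,0]>100)&(h[...,0]<130)&(h[...,1]>120)
for nm,im,box in(('top',t,(280,375,190,280)),('scene',s,(280,365,212,330))):
    for n,f in(('red',red),('white',wh),('dark',dark),('blue',blue)):
        m=reg(im,box,f); y,x=np.nonzero(m)
        if len(x)<5: print(nm,n,len(x)); continue
        r=cv2.minAreaRect(np.c_[x,y].astype(np.float32)); 
        print(nm,n,len(x),'c',x.mean().round(1),y.mean().round(1),'bb',x.min(),x.max(),y.min(),y.max(),'corners',cv2.boxPoints(r).round(1).tolist())
        if n=='red': e=cv2.fitEllipse(cv2.convexHull(np.c_[x,y]).astype(np.float32)); print(e)
E
```

```text
top red 300 c 327.3 231.3 bb 316 340 216 241 corners [[311.79998779296875, 223.60000610351562], [332.20001220703125, 213.39999389648438], [343.0, 235.0], [322.6000061035156, 245.1999969482422]]
((327.7940673828125, 228.6708526611328), (24.40876579284668, 24.879497528076172), 166.6170196533203)
top white 1744 c 325.6 234.5 bb 295 355 200 263 corners [[294.20001220703125, 254.0], [305.29998779296875, 198.6999969482422], [357.3999938964844, 209.10000610351562], [346.29998779296875, 264.5]]
top dark 244 c 328.4 221.9 bb 299 348 216 228 corners [[298.79998779296875, 223.0], [299.79998779296875, 214.3000030517578], [348.5, 220.0], [347.5, 228.60000610351562]]
top blue 191 c 331.7 223.7 bb 296 362 213 242 corners [[293.1000061035156, 230.1999969482422], [296.5, 212.5], [362.5, 225.3000030517578], [359.1000061035156, 243.0]]
scene red 434 c 323.0 250.6 bb 312 334 239 262 corners [[312.0, 239.0], [334.0, 239.0], [334.0, 262.0], [312.0, 262.0]]
((323.04266357421875, 250.17794799804688), (24.277360916137695, 25.61451530456543), 92.06744384765625)
scene white 6645 c 325.0 267.6 bb 280 364 212 329 corners [[280.0, 212.0], [364.0, 212.0], [364.0, 329.0], [280.0, 329.0]]
scene dark 191 c 319.9 237.7 bb 280 340 223 300 corners [[267.29998779296875, 287.70001220703125], [324.29998779296875, 212.0], [341.6000061035156, 224.89999389648438], [284.5, 300.6000061035156]]
scene blue 418 c 314.1 257.9 bb 287 351 219 329 corners [[282.6000061035156, 327.20001220703125], [300.70001220703125, 211.3000030517578], [355.0, 219.8000030517578], [336.8999938964844, 335.70001220703125]]
```

View pics/crop.png

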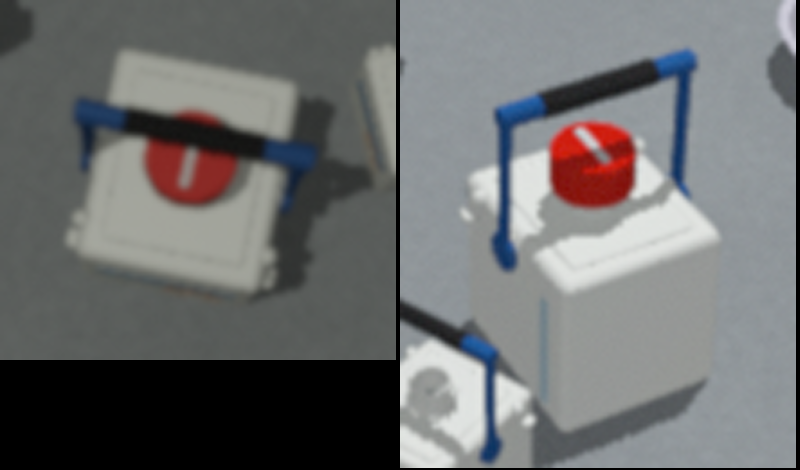

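The crop shows the large white jug: red cap at top (328,229) and scene (323.5,247), handle bar above it from top (299,216) to (360,228), and the nibs on the robot side. The choice is confirmed.

```bash
python3 - <<'E'
from h import *
t=load('top'); s=load('scene')
def tri(a,b):
    o1,d1=ray(t,*a); o2,d2=ray(s,*b); d1/=np.linalg.norm(d1); d2/=np.linalg.norm(d2)
    k=np.linalg.lstsq(np.c_[d1,-d2],o2-o1,rcond=None)[0]; p,q=o1+k[0]*d1,o2+k[1]*d2
    return ((p+q)/2).round(4),np.linalg.norm(p-q).round(4)
print('cap tri',tri((328.1,228.8),(323.6,247.2)),'plane',onz(t,328.1,228.8,.174),onz(s,323.6,247.2,.174))
print('bar tri',tri((329.4,222),(324.4,230)),'plane',onz(t,329.4,222,.222),onz(s,324.4,230,.222))
def yaw(p,q): d=(q-p)[:2]; return np.degrees(np.arctan2(d[1],d[0])).round(1),np.linalg.norm(d).round(3)
print('bar ends',yaw(onz(t,361.5,228.2,.222),onz(t,297.5,215.3,.222)))
print('scene bar',yaw(onz(s,351.5,222,.222),onz(s,297.5,237.5,.222)))
c=[onz(t,*p,.13) for p in((294.2,254),(305.3,198.7),(357.4,209.1),(346.3,264.5))]
print('white',yaw(c[0],c[1]),yaw(c[3],c[2]),yaw(c[3],c[0]),np.mean(c,0))
print('mark',yaw(onz(t,275+184/3.6,185+187/3.6,.174),onz(t,275+194/3.6,185+148/3.6,.174)))
print('pan',onz(t,160,278,.042),'chew',onz(t,470.5,273.5,.028))
print('tool',rot(manip.get_state()['ee_rot']).as_matrix().round(3))
E
```

```text
cap tri (array([ 0.5709, -0.0337,  0.1686]), np.float64(0.0033)) plane [ 0.5688708  -0.03473852  0.174     ] [ 0.57712763 -0.03730247  0.174     ]
bar tri (array([ 0.5757, -0.0356,  0.221 ]), np.float64(0.0016)) plane [ 0.57498851 -0.03616342  0.222     ] [ 0.57716823 -0.03587648  0.222     ]
bar ends (np.float64(77.1), np.float64(0.136))
scene bar (np.float64(-104.9), np.float64(0.139))
white (np.float64(-12.3), np.float64(0.131)) (np.float64(-13.2), np.float64(0.131)) (np.float64(77.2), np.float64(0.12)) [ 0.57066818 -0.03094486  0.13      ]
mark (np.float64(-15.8), np.float64(0.025))
pan [0.47836523 0.37792687 0.042     ] chew [ 0.4717461  -0.39557933  0.028     ]
tool [[ 0.906  0.424 -0.001]
 [ 0.424 -0.906  0.002]
 [ 0.    -0.002 -1.   ]]
```

```bash
python3 -m pendant '[{"dz":-0.03,"rz":-6.5,"hand":0},{"dz":-0.03,"rz":-6.5,"hand":0},{"dz":-0.03,"rz":-6.5,"hand":0},{"dz":-0.03,"rz":-6.5,"hand":0},{"rz":-6.5,"hand":0},{"rz":-6.5,"hand":0},{"rz":-6.5,"hand":0},{"rz":-6.5,"hand":0}]' 40
cat > st.py <<'E'
from h import *
s=manip.get_state(); m=rot(s['ee_rot']).as_matrix()
J=np.array([.571,-.035,0]); y=np.radians(-13); ex=np.array([np.cos(y),np.sin(y),0]); ey=np.array([-ex[1],ex[0],0])
p=s['position']-J
print('t',round(s['clock'],2),'pos',s['position'].round(4),'jug frame',(p@ex).round(4),(p@ey).round(4),p[2].round(4))
print('x yaw',np.degrees(np.arctan2(m[1,0],m[0,0])).round(2),'tilt',m[:,2].round(3),'F',s['contact_force'].round(2),'w',round(s['width'],4),'g',round(s['gripper_force'],1),'q6',s['qpos'][5].round(3))
E
python3 st.py
```

```text
t 0.1 pos [ 0.2436 -0.5203  0.2   ] jug frame -0.2099 -0.5465 0.2
x yaw 25.08 tilt [-0.001  0.002 -1.   ] F [ 0.15  0.45 -0.38] w 0.0853 g 0.0 q6 -0.121invalid input
```

```bash
python3 -m pendant '[{"dx":0.0,"dy":0.0,"dz":-0.03,"rx":0.0,"ry":0.0,"rz":-6.5,"hand":0.0}]' 40; python3 -m pendant '[{"dz":-0.03,"rz":-6.5}]'; python3 st.py; python3 -m pendant --help
```

```text
clock: 0.18
position: [0.2424, -0.5166, 0.2248]
ee_rot: [-0.007, 0.962, 0.273, -0.0]
contact_force: [-0.4, 0.3, 0.1]
width: 0.0757
gripper_force: 0.0
t 0.18 pos [ 0.2424 -0.5166  0.2248] jug frame -0.2119 -0.5432 0.2248
x yaw 31.68 tilt [-0.004  0.013 -1.   ] F [-0.38  0.27  0.11] w 0.0757 g 0.0 q6 -0.236invalid input
invalid input: not JSON, or not a number
```

All seven keys are required in each row.

```bash
python3 -m pendant '[{"dx":0,"dy":0,"dz":-0.03,"rx":0,"ry":0,"rz":-6.5,"hand":0},{"dx":0,"dy":0,"dz":-0.03,"rx":0,"ry":0,"rz":-6.5,"hand":0},{"dx":0,"dy":0,"dz":-0.03,"rx":0,"ry":0,"rz":-6.5,"hand":0},{"dx":0,"dy":0,"dz":0,"rx":0,"ry":0,"rz":-6.5,"hand":0},{"dx":0,"dy":0,"dz":0,"rx":0,"ry":0,"rz":-6.5,"hand":0},{"dx":0,"dy":0,"dz":0,"rx":0,"ry":0,"rz":-6.5,"hand":0},{"dx":0,"dy":0,"dz":0,"rx":0,"ry":0,"rz":-6.5,"hand":0},{"dx":0,"dy":0,"dz":0,"rx":0,"ry":0,"rz":0,"hand":0}]' >/dev/null
python3 -m pendant '[{"dx":0.036,"dy":0.017,"dz":0,"rx":0,"ry":0,"rz":0,"hand":0},{"dx":0.036,"dy":0.017,"dz":0,"rx":0,"ry":0,"rz":0,"hand":0},{"dx":0.036,"dy":0.017,"dz":0,"rx":0,"ry":0,"rz":0,"hand":0},{"dx":0.036,"dy":0.017,"dz":0,"rx":0,"ry":0,"rz":0,"hand":0},{"dx":0.036,"dy":0.017,"dz":0,"rx":0,"ry":0,"rz":0,"hand":0},{"dx":0.036,"dy":0.017,"dz":0,"rx":0,"ry":0,"rz":0,"hand":0},{"dx":0.036,"dy":0.017,"dz":0,"rx":0,"ry":0,"rz":0,"hand":0},{"dx":0.036,"dy":0.017,"dz":0,"rx":0,"ry":0,"rz":0,"hand":0},{"dx":0.036,"dy":0.017,"dz":0,"rx":0,"ry":0,"rz":0,"hand":0},{"dx":0.036,"dy":0.017,"dz":0,"rx":0,"ry":0,"rz":0,"hand":0}]'
python3 st.py
```

```text
clock: 1.68
position: [0.4906, -0.206, 0.3206]
ee_rot: [-0.0, 0.783, 0.622, -0.0]
contact_force: [0.9, -0.3, 0.1]
width: -0.0001
gripper_force: 0.0
t 1.68 pos [ 0.4906 -0.206   0.3206] jug frame -0.0398 -0.1847 0.3206
x yaw 76.89 tilt [-0. -0. -1.] F [ 0.95 -0.26  0.05] w -0.0001 g 0.0 q6 -0.3
```

```bash
python3 -m pendant '[{"dx":0.037,"dy":0.019,"dz":0,"rx":0,"ry":0,"rz":0,"hand":0},{"dx":0.037,"dy":0.019,"dz":0,"rx":0,"ry":0,"rz":0,"hand":0},{"dx":0.037,"dy":0.019,"dz":0,"rx":0,"ry":0,"rz":0,"hand":0},{"dx":0.037,"dy":0.019,"dz":0,"rx":0,"ry":0,"rz":0,"hand":0},{"dx":0.032,"dy":0.019,"dz":0,"rx":0,"ry":0,"rz":0,"hand":0},{"dx":0,"dy":0,"dz":0.03,"rx":0,"ry":0,"rz":0,"hand":0},{"dx":0,"dy":0,"dz":0.03,"rx":0,"ry":0,"rz":0,"hand":0},{"dx":0,"dy":0,"dz":0.03,"rx":0,"ry":0,"rz":0,"hand":0},{"dx":0,"dy":0,"dz":0.03,"rx":0,"ry":0,"rz":0,"hand":0},{"dx":0,"dy":0,"dz":0,"rx":0,"ry":0,"rz":0,"hand":0}]'
python3 st.py
```

```text
clock: 2.52
position: [0.6182, -0.0526, 0.1936]
ee_rot: [-0.005, 0.783, 0.622, -0.005]
contact_force: [-2.2, 0.1, -0.6]
width: 0.0005
gripper_force: 0.0
t 2.52 pos [ 0.6182 -0.0526  0.1936] jug frame 0.0499 -0.0065 0.1936
x yaw 76.95 tilt [-0.014  0.003 -1.   ] F [-2.15  0.09 -0.59] w 0.0005 g 0.0 q6 0.031
```

```bash
python3 -m pendant '[{"dx":0.003,"dy":-0.012,"dz":0,"rx":0,"ry":0,"rz":0,"hand":0},{"dx":0.002,"dy":-0.012,"dz":0,"rx":0,"ry":0,"rz":0,"hand":0},{"dx":0,"dy":-0.012,"dz":0.002,"rx":0,"ry":0,"rz":0,"hand":0},{"dx":0,"dy":-0.012,"dz":0.002,"rx":0,"ry":0,"rz":0,"hand":0},{"dx":0,"dy":-0.012,"dz":0.002,"rx":0,"ry":0,"rz":0,"hand":0},{"dx":0,"dy":-0.012,"dz":0.002,"rx":0,"ry":0,"rz":0,"hand":0},{"dx":0,"dy":-0.014,"dz":0,"rx":0,"ry":0,"rz":0,"hand":0},{"dx":0,"dy":0,"dz":0,"rx":0,"ry":0,"rz":0,"hand":0}]'
python3 st.py; python3 - <<'E'
from h import *
t=snap('top'); s=snap('scene')
c=np.hstack([cv2.resize(t['frame'][165:305,255:395],None,fx=2.8,fy=2.8),cv2.resize(s['frame'][200:340,250:390],None,fx=2.8,fy=2.8)])
cv2.imwrite('pics/p1.png',c[:,:,::-1])
E
```

```text
clock: 3.18
position: [0.5384, -0.0291, 0.1954]
ee_rot: [0.0, 0.783, 0.622, 0.0]
contact_force: [-4.0, 0.6, 9.9]
width: -0.0002
gripper_force: 5.0
t 3.18 pos [ 0.5384 -0.0291  0.1954] jug frame -0.0331 -0.0016 0.1954
x yaw 76.98 tilt [ 0.001 -0.    -1.   ] F [-3.99  0.6   9.94] w -0.0002 g 5.0 q6 0.044
```

View pics/p1.png

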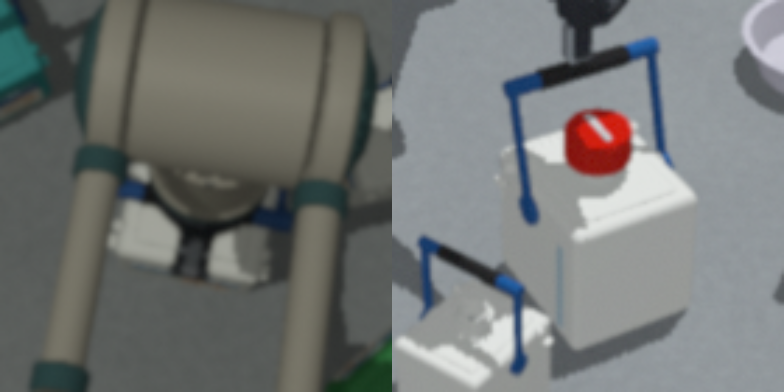

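```bash
python3 - <<'E'
from h import *
s=load('scene'); J=np.array([.5715,-.035,0]); y=np.radians(-13); ex=np.array([np.cos(y),np.sin(y),0])
for a in(-.3,-.2,-.04,.1,.2,.3,.4,.5,.6): print(a,proj(s,J-ex*.11*np.sin(a)+[0,0,.112+.11*np.cos(a)]).round(1))
p=manip.get_state()['position']; print('tcp',proj(s,p).round(1), 'cap',proj(s,J+[0,0,.174]).round(1))
E
```

```text
-0.3 [330.1 237.9]
-0.2 [327.8 234.4]
-0.04 [324.  229.8]
0.1 [320.6 226.6]
0.2 [318.3 224.8]
0.3 [316.1 223.5]
0.4 [313.9 222.6]
0.5 [311.9 222.2]
0.6 [310.  222.3]
tcp [315.6 231.4] cap [322.7 245.7]
```

```bash
python3 - <<'E'
from h import *
s=load('scene'); h=cv2.cvtColor(s['frame'],cv2.COLOR_RGB2HSV)
m=((h[...,0]<10)|(h[...,0]>170))&(h[...,1]>120)&(h[...,2]>60); m[:212]=0;m[330:]=0;m[:,:280]=0;m[:,365:]=0
y,x=np.nonzero(m); print(len(x),x.mean(),y.mean(),x.min(),x.max(),y.min(),y.max())
c=cv2.resize(s['frame'][180:270,265:375],None,fx=6,fy=6,interpolation=cv2.INTER_CUBIC)
cv2.imwrite('pics/p2.png',c[:,:,::-1])
E
```

```text
416 323.05288461538464 250.86298076923077 312 334 239 261
```

View pics/p2.png

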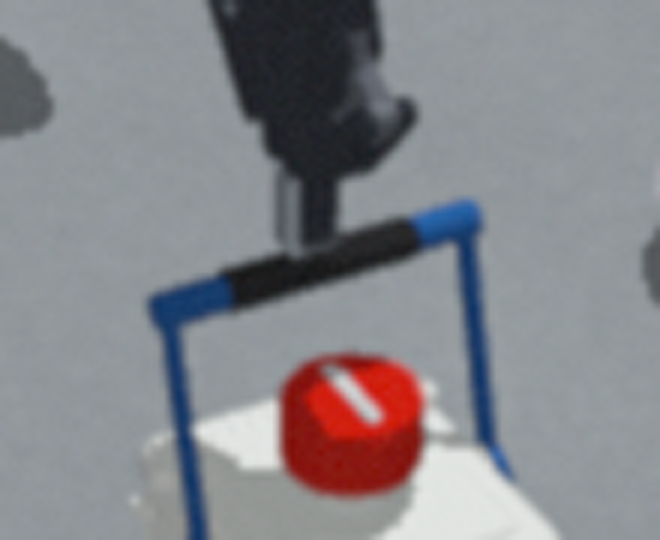

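```bash
python3 - <<'E'
from h import *
s=load('scene'); p=np.array(manip.get_state()['position'])
print('init',proj(s,[.2436,-.5203,.2]),'if .23',proj(s,[.2436,-.5203,.23]))
J=np.array([.5715,-.035,0]);y=np.radians(-13); ex=np.array([np.cos(y),np.sin(y),0]);ey=np.array([-ex[1],ex[0],0])
for z in(0,.01,.02,.03):
  print(z,[(proj(s,p+[0,0,z]+a*ex+b*ey)-[265,180]).dot(np.eye(2)*6).round(0).tolist() for a in(-.014,.014) for b in(-.011,.011)])
E
```

```text
init [ 61.41795267 256.15952608] if .23 [ 58.1837428  245.24964212]
0 [[262.0, 298.0], [311.0, 283.0], [296.0, 335.0], [346.0, 319.0]]
0.01 [[262.0, 277.0], [311.0, 262.0], [296.0, 313.0], [346.0, 298.0]]
0.02 [[262.0, 256.0], [311.0, 241.0], [296.0, 292.0], [346.0, 277.0]]
0.03 [[262.0, 234.0], [311.0, 220.0], [297.0, 270.0], [347.0, 255.0]]
```

```bash
python3 -m pendant '[{"dx":0,"dy":0,"dz":-0.03,"rx":0,"ry":0,"rz":0,"hand":0},{"dx":0,"dy":0,"dz":-0.03,"rx":0,"ry":0,"rz":0,"hand":0},{"dx":0,"dy":0,"dz":0,"rx":0,"ry":0,"rz":0,"hand":0},{"dx":0,"dy":0,"dz":0,"rx":0,"ry":0,"rz":0,"hand":0}]'
python3 - <<'E'
from h import *
s=snap('scene'); p=np.array(manip.get_state()['position'])
c=cv2.resize(s['frame'][170:270,265:375],None,fx=6,fy=6,interpolation=cv2.INTER_CUBIC)
cv2.imwrite('pics/p3.png',c[:,:,::-1])
J=np.array([.5715,-.035,0]);y=np.radians(-13); ex=np.array([np.cos(y),np.sin(y),0]);ey=np.array([-ex[1],ex[0],0])
for z in(0,.01,.02,.03):
  print(z,[((proj(s,p+[0,0,z]+a*ex+b*ey)-[265,170])*6).round(0).tolist() for a in(-.014,.014) for b in(-.011,.011)])
E
```

```text
clock: 3.62
position: [0.5423, -0.0302, 0.2556]
ee_rot: [0.002, 0.783, 0.623, 0.002]
contact_force: [-1.0, -0.5, -1.0]
width: 0.0002
gripper_force: 0.0
0 [[262.0, 235.0], [313.0, 220.0], [298.0, 270.0], [348.0, 255.0]]
0.01 [[262.0, 213.0], [313.0, 198.0], [298.0, 248.0], [349.0, 233.0]]
0.02 [[262.0, 190.0], [313.0, 176.0], [298.0, 226.0], [349.0, 211.0]]
0.03 [[262.0, 168.0], [313.0, 153.0], [298.0, 203.0], [350.0, 188.0]]
```

View pics/p3.png

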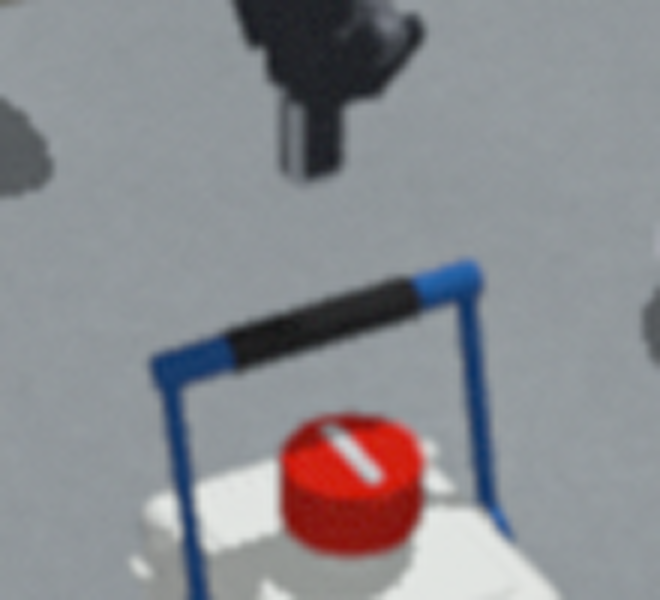

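The fingertips show at crop (305,182), about 33 mm above the reported TCP. The 10 N upward force on the bar at a = 0.25 agrees: the tips rode over the bar. I'll take tip z as TCP z + 0.033.

```bash
python3 -m pendant '[{"dx":0,"dy":0.03,"dz":0,"rx":0,"ry":0,"rz":0,"hand":0},{"dx":0,"dy":0.03,"dz":0,"rx":0,"ry":0,"rz":0,"hand":0},{"dx":0,"dy":0.003,"dz":0.02,"rx":0,"ry":0,"rz":0,"hand":0},{"dx":0,"dy":0,"dz":0.03,"rx":0,"ry":0,"rz":0,"hand":0},{"dx":0,"dy":0,"dz":0.03,"rx":0,"ry":0,"rz":0,"hand":0},{"dx":0,"dy":0,"dz":0.01,"rx":0,"ry":0,"rz":0,"hand":0},{"dx":0,"dy":0,"dz":0,"rx":0,"ry":0,"rz":0,"hand":0},{"dx":0,"dy":0,"dz":0,"rx":0,"ry":0,"rz":0,"hand":0}]'
python3 st.py
```

```text
clock: 4.33
position: [0.6015, -0.0437, 0.1625]
ee_rot: [-0.0, 0.782, 0.623, -0.0]
contact_force: [0.1, 0.4, 0.7]
width: 0.0004
gripper_force: 0.0
t 4.33 pos [ 0.6015 -0.0437  0.1625] jug frame 0.0316 -0.0016 0.1625
x yaw 77.07 tilt [-0.001  0.    -1.   ] F [0.09 0.42 0.69] w 0.0004 g 0.0 q6 0.038
```

```bash
python3 -m pendant '[{"dx":0.002,"dy":-0.014,"dz":0,"rx":0,"ry":0,"rz":0,"hand":0},{"dx":0,"dy":-0.014,"dz":0,"rx":0,"ry":0,"rz":0,"hand":0},{"dx":0,"dy":-0.012,"dz":0,"rx":0,"ry":0,"rz":0,"hand":0},{"dx":0,"dy":-0.012,"dz":0,"rx":0,"ry":0,"rz":0,"hand":0},{"dx":0,"dy":-0.012,"dz":0,"rx":0,"ry":0,"rz":0,"hand":0},{"dx":0,"dy":-0.011,"dz":0.003,"rx":0,"ry":0,"rz":0,"hand":0},{"dx":0,"dy":-0.01,"dz":0.006,"rx":0,"ry":0,"rz":0,"hand":0},{"dx":0,"dy":-0.009,"dz":0.008,"rx":0,"ry":0,"rz":0,"hand":0},{"dx":0,"dy":-0.006,"dz":0.003,"rx":0,"ry":0,"rz":0,"hand":0},{"dx":0,"dy":0,"dz":0,"rx":0,"ry":0,"rz":0,"hand":0}]'
python3 st.py;python3 - <<'E'
from h import *
s=snap('scene'); h=cv2.cvtColor(s['frame'],cv2.COLOR_RGB2HSV)
m=((h[...,0]>100)&(h[...,0]<130)&(h[...,1]>120)&(h[...,2]>40)).astype(np.uint8); m[:,:262]=0; m[:,375:]=0; m[:195]=0;m[300:]=0
n,l,st,c=cv2.connectedComponentsWithStats(m)
for i in range(1,n):
    if st[i,4]>8: print(st[i],c[i].round(1))
cv2.imwrite('pics/p4.png',cv2.resize(s['frame'][170:290,255:375],None,fx=5,fy=5)[:,:,::-1])
J=np.array([.5715,-.035,0]);y=np.radians(-13); ex=np.array([np.cos(y),np.sin(y),0]);ey=np.array([-ex[1],ex[0],0])
for a in(.2,.6,.8,1.08,1.3,1.57): print(a,[proj(s,J-ex*.11*np.sin(a)+[0,0,.112+.11*np.cos(a)]+ey*b).round(1).tolist() for b in(-.055,.055)])
E
```

```text
clock: 5.17
position: [0.5032, -0.019, 0.1434]
ee_rot: [-0.0, 0.782, 0.623, -0.0]
contact_force: [-0.7, 0.0, -0.2]
width: -0.0003
gripper_force: 0.0
t 5.17 pos [ 0.5032 -0.019   0.1434] jug frame -0.0697 0.0003 0.1434
x yaw 77.09 tilt [-0.  0. -1.] F [-0.67  0.   -0.15] w -0.0003 g 0.0 q6 0.049
[320 216  30  43 141] [332.6 230.9]
[279 228  23  52 190] [289.7 249.7]
[262 285   6  15  38] [263.3 290.6]
[287 298   6   2   9] [289.3 298.7]
0.2 [[297.2, 231.3], [338.8, 218.5]]
0.6 [[289.3, 228.5], [330.0, 216.2]]
0.8 [[286.2, 229.9], [326.5, 217.7]]
1.08 [[283.0, 234.5], [322.7, 222.4]]
1.3 [[281.6, 240.2], [320.8, 228.0]]
1.57 [[281.2, 248.9], [319.9, 236.7]]
```

```bash
python3 -m pendant '[{"dx":0,"dy":0.004,"dz":-0.025,"rx":0,"ry":0,"rz":0,"hand":0},{"dx":0,"dy":0,"dz":-0.025,"rx":0,"ry":0,"rz":0,"hand":0},{"dx":0,"dy":-0.014,"dz":0,"rx":0,"ry":0,"rz":0,"hand":0},{"dx":0,"dy":-0.014,"dz":0,"rx":0,"ry":0,"rz":0,"hand":0},{"dx":0,"dy":0,"dz":0.02,"rx":0,"ry":0,"rz":0,"hand":0},{"dx":0,"dy":0,"dz":0.015,"rx":0,"ry":0,"rz":0,"hand":0},{"dx":0,"dy":-0.002,"dz":0.012,"rx":0,"ry":0,"rz":0,"hand":0},{"dx":0,"dy":-0.002,"dz":0.01,"rx":0,"ry":0,"rz":0,"hand":0},{"dx":0,"dy":-0.002,"dz":0.01,"rx":0,"ry":0,"rz":0,"hand":0},{"dx":0,"dy":0,"dz":0,"rx":0,"ry":0,"rz":0,"hand":0}]'
python3 st.py;python3 - <<'E'
from h import *
s=snap('scene'); cv2.imwrite('pics/p4.png',cv2.resize(s['frame'][170:290,255:375],None,fx=5,fy=5)[:,:,::-1])
E
```

```text
clock: 6.05
position: [0.4745, -0.0126, 0.1251]
ee_rot: [-0.001, 0.782, 0.623, -0.001]
contact_force: [0.8, -1.2, -0.5]
width: 0.0002
gripper_force: 0.0
t 6.05 pos [ 0.4745 -0.0126  0.1251] jug frame -0.0991 0.0001 0.1251
x yaw 77.08 tilt [-0.002  0.    -1.   ] F [ 0.79 -1.2  -0.54] w 0.0002 g 0.0 q6 0.052
```

View pics/p4.png

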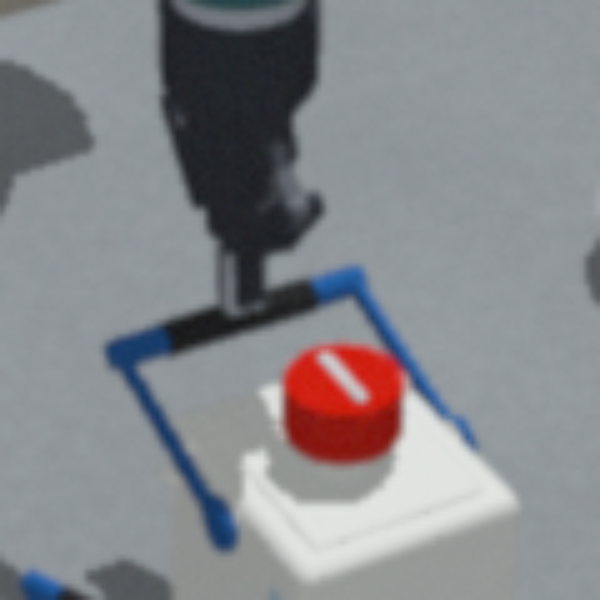

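The handle is down to about 1.28 rad with the fingertips on the bar at crop (240,312). I'll keep pressing.

```bash
python3 -m pendant '[{"dx":0,"dy":-0.002,"dz":0.01,"rx":0,"ry":0,"rz":0,"hand":0},{"dx":0,"dy":-0.002,"dz":0.01,"rx":0,"ry":0,"rz":0,"hand":0},{"dx":0,"dy":-0.002,"dz":0.008,"rx":0,"ry":0,"rz":0,"hand":0},{"dx":0,"dy":0,"dz":0.006,"rx":0,"ry":0,"rz":0,"hand":0},{"dx":0,"dy":0,"dz":0.003,"rx":0,"ry":0,"rz":0,"hand":0},{"dx":0,"dy":0,"dz":0,"rx":0,"ry":0,"rz":0,"hand":0}]'
python3 st.py; python3 -m pendant '[{"dx":0,"dy":0,"dz":0.003,"rx":0,"ry":0,"rz":0,"hand":0},{"dx":0,"dy":0,"dz":0.002,"rx":0,"ry":0,"rz":0,"hand":0},{"dx":0,"dy":0,"dz":0,"rx":0,"ry":0,"rz":0,"hand":0}]'; python3 st.py
```

```text
clock: 6.6
position: [0.4697, -0.0114, 0.0894]
ee_rot: [0.0, 0.782, 0.623, -0.0]
contact_force: [-1.6, -0.2, 2.5]
width: -0.0001
gripper_force: 1.3
t 6.6 pos [ 0.4697 -0.0114  0.0894] jug frame -0.104 0.0002 0.0894
x yaw 77.08 tilt [ 0. -0. -1.] F [-1.62 -0.22  2.51] w -0.0001 g 1.3 q6 0.053
clock: 6.85
position: [0.47, -0.0115, 0.0884]
ee_rot: [0.001, 0.782, 0.623, 0.001]
contact_force: [-8.8, 0.7, 31.3]
width: 0.0001
gripper_force: 15.8
t 6.85 pos [ 0.47   -0.0115  0.0884] jug frame -0.1037 0.0002 0.0884
x yaw 77.1 tilt [ 0.002 -0.001 -1.   ] F [-8.78  0.74 31.32] w 0.0001 g 15.8 q6 0.053
```

```bash
python3 -m pendant '[{"dx":0,"dy":0,"dz":-0.02,"rx":0,"ry":0,"rz":0,"hand":0},{"dx":0,"dy":0,"dz":-0.03,"rx":0,"ry":0,"rz":0,"hand":0},{"dx":0,"dy":0,"dz":-0.03,"rx":0,"ry":0,"rz":0,"hand":0},{"dx":0,"dy":0,"dz":-0.03,"rx":0,"ry":0,"rz":0,"hand":0.0854},{"dx":0,"dy":0,"dz":-0.02,"rx":0,"ry":0,"rz":0,"hand":0.0854},{"dx":0,"dy":-0.025,"dz":0,"rx":0,"ry":0,"rz":0,"hand":0.0854},{"dx":0,"dy":-0.025,"dz":0,"rx":0,"ry":0,"rz":0,"hand":0.0854},{"dx":0,"dy":0,"dz":0,"rx":0,"ry":0,"rz":0,"hand":0.0854}]'
python3 st.py;python3 - <<'E'
from h import *
s=snap('scene'); t=snap('top')
c=np.hstack([cv2.resize(t['frame'][175:295,265:385],None,fx=3.3,fy=3.3),cv2.resize(s['frame'][195:315,255:375],None,fx=3.3,fy=3.3)])
cv2.imwrite('pics/p5.png',c[:,:,::-1])
h=cv2.cvtColor(s['frame'],cv2.COLOR_RGB2HSV)
m=((h[...,0]<10)|(h[...,0]>170))&(h[...,1]>120)&(h[...,2]>60); m[:212]=0;m[330:]=0;m[:,:280]=0;m[:,365:]=0
y,x=np.nonzero(m); print(len(x),x.mean(),y.mean(),x.min(),x.max(),y.min(),y.max())
h=cv2.cvtColor(t['frame'],cv2.COLOR_RGB2HSV)
m=((h[...,0]<10)|(h[...,0]>170))&(h[...,1]>120)&(h[...,2]>50); m[:190]=0;m[280:]=0;m[:,:280]=0;m[:,375:]=0
y,x=np.nonzero(m); print(len(x),x.mean(),y.mean(),x.min(),x.max(),y.min(),y.max())
E
```

```text
clock: 7.52
position: [0.4167, 0.0008, 0.2144]
ee_rot: [-0.001, 0.782, 0.623, -0.001]
contact_force: [-0.3, -1.2, -0.2]
width: 0.0606
gripper_force: 0.0
t 7.52 pos [0.4167 0.0008 0.2144] jug frame -0.1584 0.0002 0.2144
x yaw 77.11 tilt [-0.002  0.    -1.   ] F [-0.33 -1.21 -0.19] w 0.0606 g 0.0 q6 0.059
438 322.8082191780822 250.36986301369862 312 334 239 262
427 327.9391100702576 228.52927400468383 316 340 216 241
```

View pics/p5.png

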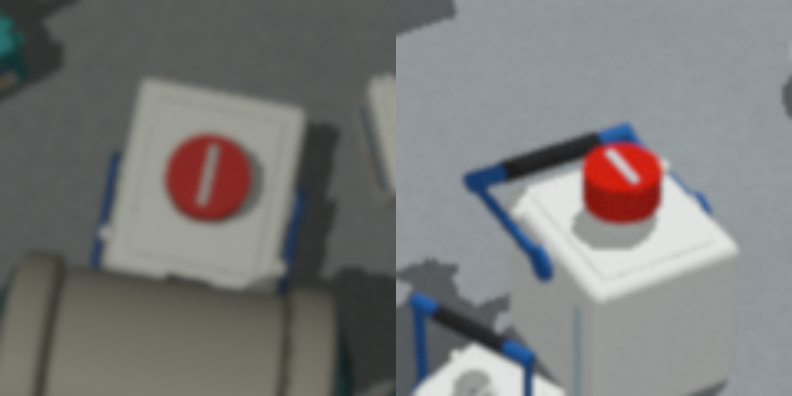

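The handle is home: its bar sits at scene (301,242), against a predicted (300.5,242.8) at 1.57. The cap is unobstructed at top (328,228.5). Next I'll go over the cap.

```bash
python3 -m pendant '[{"dx":0,"dy":0.035,"dz":0,"rx":0,"ry":0,"rz":0,"hand":0.0854},{"dx":0,"dy":0.035,"dz":0,"rx":0,"ry":0,"rz":0,"hand":0.0854},{"dx":0,"dy":0.035,"dz":0,"rx":0,"ry":0,"rz":0,"hand":0.0854},{"dx":0,"dy":0.035,"dz":0,"rx":0,"ry":0,"rz":0,"hand":0.0854},{"dx":0,"dy":0.018,"dz":0,"rx":0,"ry":0,"rz":0,"hand":0.0854},{"dx":0,"dy":0,"dz":0.02,"rx":0,"ry":0,"rz":0,"hand":0.0854},{"dx":0,"dy":0,"dz":0.02,"rx":0,"ry":0,"rz":0,"hand":0.0854},{"dx":0,"dy":0,"dz":0.02,"rx":0,"ry":0,"rz":0,"hand":0.0854},{"dx":0,"dy":0,"dz":0,"rx":0,"ry":0,"rz":0,"hand":0.0854}]'
python3 st.py;python3 - <<'E'
from h import *
s=snap('scene')
cv2.imwrite('pics/p6.png',cv2.resize(s['frame'][175:295,255:375],None,fx=5,fy=5)[:,:,::-1])
E
```

```text
clock: 8.37
position: [0.5731, -0.0354, 0.1492]
ee_rot: [-0.003, 0.782, 0.623, -0.003]
contact_force: [-1.2, -0.4, -0.3]
width: 0.0854
gripper_force: 0.0
t 8.37 pos [ 0.5731 -0.0354  0.1492] jug frame 0.0022 0.0 0.1492
x yaw 77.07 tilt [-0.008  0.001 -1.   ] F [-1.16 -0.41 -0.3 ] w 0.0854 g 0.0 q6 0.043
```

View pics/p6.png

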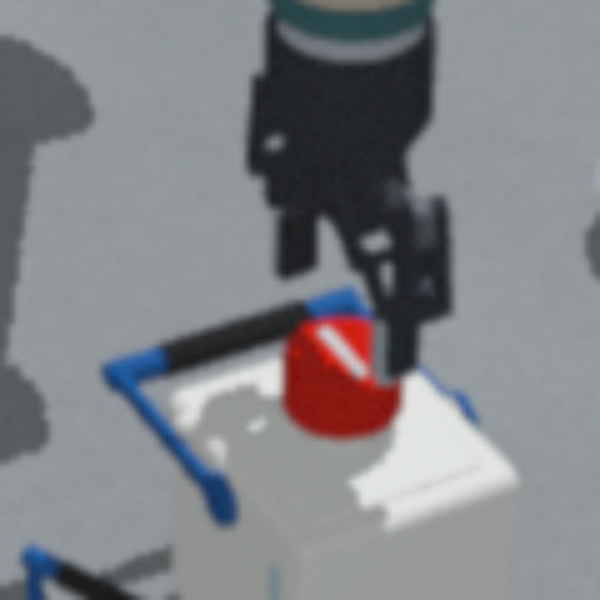

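The open fingers straddle the cap, with tips at crop (295,275) and (400,380), roughly centred. I'll descend and close.

```bash
python3 -m pendant '[{"dx":0,"dy":-0.001,"dz":0.012,"rx":0,"ry":0,"rz":0,"hand":0.0854},{"dx":0,"dy":-0.001,"dz":0.012,"rx":0,"ry":0,"rz":0,"hand":0.0854},{"dx":0,"dy":0,"dz":0.01,"rx":0,"ry":0,"rz":0,"hand":0.0854},{"dx":0,"dy":0,"dz":0,"rx":0,"ry":0,"rz":0,"hand":0.0854}]' 70; python3 st.py
python3 -m pendant '[{"dx":0,"dy":0,"dz":0,"rx":0,"ry":0,"rz":0,"hand":0.04},{"dx":0,"dy":0,"dz":0,"rx":0,"ry":0,"rz":0,"hand":0.04},{"dx":0,"dy":0,"dz":0,"rx":0,"ry":0,"rz":0,"hand":0.04},{"dx":0,"dy":0,"dz":0,"rx":0,"ry":0,"rz":0,"hand":0.04},{"dx":0,"dy":0,"dz":0,"rx":0,"ry":0,"rz":0,"hand":0.04},{"dx":0,"dy":0,"dz":0,"rx":0,"ry":0,"rz":0,"hand":0.04}]' 70; python3 st.py
```

```text
clock: 8.75
position: [0.5724, -0.035, 0.1188]
ee_rot: [-0.001, 0.782, 0.623, -0.001]
contact_force: [-0.9, 0.2, -0.6]
width: 0.0855
gripper_force: 0.0
t 8.75 pos [ 0.5724 -0.035   0.1188] jug frame 0.0014 0.0003 0.1188
x yaw 77.08 tilt [-0.002  0.    -1.   ] F [-0.91  0.17 -0.62] w 0.0855 g 0.0 q6 0.043
clock: 9.25
position: [0.5721, -0.0349, 0.1214]
ee_rot: [0.0, 0.782, 0.623, -0.0]
contact_force: [-3.4, 0.4, 5.2]
width: 0.054
gripper_force: 72.4
t 9.25 pos [ 0.5721 -0.0349  0.1214] jug frame 0.0011 0.0003 0.1214
x yaw 77.09 tilt [-0. -0. -1.] F [-3.41  0.45  5.19] w 0.054 g 72.4 q6 0.043
```

```bash
python3 -m pendant '[{"dx":0,"dy":0,"dz":0.002,"rx":0,"ry":0,"rz":0,"hand":0.04},{"dx":0,"dy":0,"dz":0.002,"rx":0,"ry":0,"rz":0,"hand":0.04},{"dx":0,"dy":0,"dz":0.001,"rx":0,"ry":0,"rz":0,"hand":0.04},{"dx":0,"dy":0,"dz":0,"rx":0,"ry":0,"rz":0,"hand":0.04},{"dx":0,"dy":0,"dz":0,"rx":0,"ry":0,"rz":0,"hand":0.04}]'; python3 st.py
```

```text
clock: 9.67
position: [0.5722, -0.035, 0.1179]
ee_rot: [0.0, 0.782, 0.623, 0.0]
contact_force: [-5.6, 0.8, 12.0]
width: 0.0543
gripper_force: 73.2
t 9.67 pos [ 0.5722 -0.035   0.1179] jug frame 0.0012 0.0003 0.1179
x yaw 77.1 tilt [ 0.001 -0.    -1.   ] F [-5.59  0.82 11.95] w 0.0543 g 73.2 q6 0.043
```

```bash
python3 -m pendant '[{"dx":0,"dy":0,"dz":0.002,"rx":0,"ry":0,"rz":0,"hand":0.04},{"dx":0,"dy":0,"dz":0.002,"rx":0,"ry":0,"rz":0,"hand":0.04},{"dx":0,"dy":0,"dz":0.001,"rx":0,"ry":0,"rz":0,"hand":0.04},{"dx":0,"dy":0,"dz":0,"rx":0,"ry":0,"rz":0,"hand":0.04},{"dx":0,"dy":0,"dz":0,"rx":0,"ry":0,"rz":0,"hand":0.04}]'; python3 st.py
```

```text
clock: 10.08
position: [0.5723, -0.035, 0.115]
ee_rot: [0.001, 0.782, 0.623, 0.001]
contact_force: [-9.5, 0.8, 22.9]
width: 0.0544
gripper_force: 74.4
t 10.08 pos [ 0.5723 -0.035   0.115 ] jug frame 0.0013 0.0003 0.115
x yaw 77.11 tilt [ 0.002 -0.001 -1.   ] F [-9.52  0.79 22.86] w 0.0544 g 74.4 q6 0.043
```

```bash
python3 -m pendant '[{"dx":0,"dy":0,"dz":0,"rx":0,"ry":0,"rz":-3,"hand":0.04},{"dx":0,"dy":0,"dz":0,"rx":0,"ry":0,"rz":-3,"hand":0.04},{"dx":0,"dy":0,"dz":0,"rx":0,"ry":0,"rz":-4,"hand":0.04},{"dx":0,"dy":0,"dz":0,"rx":0,"ry":0,"rz":-4,"hand":0.04},{"dx":0,"dy":0,"dz":0,"rx":0,"ry":0,"rz":-4,"hand":0.04},{"dx":0,"dy":0,"dz":0,"rx":0,"ry":0,"rz":-4,"hand":0.04},{"dx":0,"dy":0,"dz":0,"rx":0,"ry":0,"rz":-4,"hand":0.04},{"dx":0,"dy":0,"dz":0,"rx":0,"ry":0,"rz":-4,"hand":0.04},{"dx":0,"dy":0,"dz":0,"rx":0,"ry":0,"rz":0,"hand":0.04}]'; python3 st.py; python3 - <<'E'
from rig import manip; print(manip.get_state()['moment'])
E
```

```text
clock: 10.83
position: [0.574, -0.0348, 0.1151]
ee_rot: [0.002, 0.593, 0.805, 0.002]
contact_force: [-5.6, 1.2, 21.1]
width: 0.0543
gripper_force: 74.1
t 10.83 pos [ 0.574  -0.0348  0.1151] jug frame 0.0029 0.0009 0.1151
x yaw 107.21 tilt [ 0.006 -0.    -1.   ] F [-5.55  1.22 21.08] w 0.0543 g 74.1 q6 -0.483
[0.377826   1.11210295 0.10245507]
```

```bash
python3 -m pendant '[{"dx":0,"dy":0,"dz":0,"rx":0,"ry":0,"rz":-4,"hand":0.04},{"dx":0,"dy":0,"dz":0,"rx":0,"ry":0,"rz":-4,"hand":0.04},{"dx":0,"dy":0,"dz":0,"rx":0,"ry":0,"rz":-4,"hand":0.04},{"dx":0,"dy":0,"dz":0,"rx":0,"ry":0,"rz":-4,"hand":0.04},{"dx":0,"dy":0,"dz":0,"rx":0,"ry":0,"rz":-4,"hand":0.04},{"dx":0,"dy":0,"dz":0,"rx":0,"ry":0,"rz":-4,"hand":0.04},{"dx":0,"dy":0,"dz":0,"rx":0,"ry":0,"rz":-4,"hand":0.04},{"dx":0,"dy":0,"dz":0,"rx":0,"ry":0,"rz":-3,"hand":0.04},{"dx":0,"dy":0,"dz":0,"rx":0,"ry":0,"rz":0,"hand":0.04},{"dx":0,"dy":0,"dz":0,"rx":0,"ry":0,"rz":0,"hand":0.04}]'; python3 st.py; python3 - <<'E'
from h import *
print(manip.get_state()['moment']); s=snap('scene')
cv2.imwrite('pics/p7.png',cv2.resize(s['frame'][175:295,255:375],None,fx=5,fy=5)[:,:,::-1])
E
```

```text
clock: 11.67
position: [0.575, -0.0343, 0.1151]
ee_rot: [0.003, 0.358, 0.934, 0.001]
contact_force: [-4.1, 3.0, 20.7]
width: 0.0543
gripper_force: 73.9
t 11.67 pos [ 0.575  -0.0343  0.1151] jug frame 0.0038 0.0015 0.1151
x yaw 138.1 tilt [ 0.007  0.    -1.   ] F [-4.14  3.05 20.73] w 0.0543 g 73.9 q6 -1.022
[0.43536503 0.8369157  0.11160707]
```

View pics/p7.png

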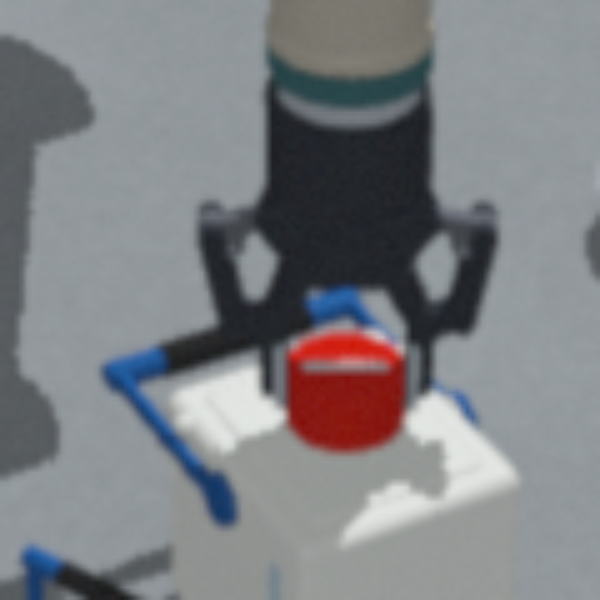

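The white mark, at crop (345,367), has turned about 60° with the gripper, and the jug has not turned. I'll lift.

```bash
python3 -m pendant '[{"dx":0,"dy":0,"dz":-0.004,"rx":0,"ry":0,"rz":0,"hand":0.04},{"dx":0,"dy":0,"dz":-0.005,"rx":0,"ry":0,"rz":0,"hand":0.04},{"dx":0,"dy":0,"dz":-0.006,"rx":0,"ry":0,"rz":0,"hand":0.04},{"dx":0,"dy":0,"dz":0,"rx":0,"ry":0,"rz":0,"hand":0.04}]'; python3 st.py
```

```text
clock: 12.05
position: [0.5742, -0.0352, 0.1271]
ee_rot: [0.002, 0.358, 0.934, 0.0]
contact_force: [-0.6, 0.5, -0.7]
width: 0.0543
gripper_force: 73.6
t 12.05 pos [ 0.5742 -0.0352  0.1271] jug frame 0.0032 0.0005 0.1271
x yaw 138.09 tilt [ 0.005 -0.001 -1.   ] F [-0.63  0.54 -0.66] w 0.0543 g 73.6 q6 -1.021
```

```bash
python3 -m pendant '[{"dx":0,"dy":0,"dz":-0.01,"rx":0,"ry":0,"rz":0,"hand":0.04},{"dx":0,"dy":0,"dz":-0.012,"rx":0,"ry":0,"rz":0,"hand":0.04},{"dx":0,"dy":0,"dz":-0.012,"rx":0,"ry":0,"rz":0,"hand":0.04},{"dx":0,"dy":0,"dz":-0.012,"rx":0,"ry":0,"rz":0,"hand":0.04},{"dx":0,"dy":0,"dz":-0.012,"rx":0,"ry":0,"rz":0,"hand":0.04},{"dx":0,"dy":0,"dz":-0.01,"rx":0,"ry":0,"rz":0,"hand":0.04},{"dx":0,"dy":0,"dz":0,"rx":0,"ry":0,"rz":0,"hand":0.04},{"dx":0,"dy":0,"dz":0,"rx":0,"ry":0,"rz":0,"hand":0.04},{"dx":0,"dy":0,"dz":0,"rx":0,"ry":0,"rz":0,"hand":0.04},{"dx":0,"dy":0,"dz":0,"rx":0,"ry":0,"rz":0,"hand":0.04}]'; python3 st.py; python3 - <<'E'
from h import *
s=snap('scene'); h=cv2.cvtColor(s['frame'],cv2.COLOR_RGB2HSV)
m=((h[...,0]<10)|(h[...,0]>170))&(h[...,1]>120)&(h[...,2]>60); m[:180]=0;m[330:]=0;m[:,:280]=0;m[:,365:]=0
y,x=np.nonzero(m); print('cap px',len(x),x.mean(),y.mean(),x.min(),x.max(),y.min(),y.max(),'expect top',proj(s,[.5715,-.035,.249]),'rim',proj(s,[.5715,-.035,.219]))
b=((h[...,0]>100)&(h[...,0]<130)&(h[...,1]>120)&(h[...,2]>40)).astype(np.uint8); b[:,:270]=0; b[:,365:]=0; b[:200]=0;b[285:]=0
y,x=np.nonzero(b); print('blue',x.min(),x.max(),y.min(),y.max(), 'bar ends a=1.57',[proj(s,np.array([.5715,-.035,.112])-.11*np.array([.974,-.225,0])+k*np.array([.225,.974,0])).round(1) for k in(-.066,.066)])
E
```

```text
clock: 12.88
position: [0.572, -0.0349, 0.1918]
ee_rot: [-0.001, 0.358, 0.934, -0.0]
contact_force: [-1.3, 0.7, -1.0]
width: 0.0541
gripper_force: 73.6
t 12.88 pos [ 0.572  -0.0349  0.1918] jug frame 0.001 0.0003 0.1918
x yaw 138.08 tilt [-0.002  0.    -1.   ] F [-1.32  0.73 -1.05] w 0.0541 g 73.6 q6 -1.022
cap px 469 323.2324093816631 226.13006396588486 312 335 214 237 expect top [323.17803942 218.94894013] rim [322.98007852 229.86522712]
blue 276 349 239 279 bar ends a=1.57 [array([277.2, 250.2]), array([323.6, 235.5])]
```

```bash
python3 -c "
from rig import manip; print(manip.sign_off())"
```

```text
the job is handed in; nothing more can be done
None
```

I handed the job in at 12.9 s: the handle is snapped down, and the cap is off and held level about 55 mm above the neck, with the jug standing where it was. I never moved near the pan or chew; no verdict came back.

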